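# Open the thinner bottle to refill the bench dispenser

## Robot

A 7-joint arm with a two-finger parallel gripper is mounted at the origin on the work surface. World frame = base frame: x ahead of the robot, y to its left, z up, the work surface at z = 0. Lengths are in mm, angles in rad, forces in N, time in s.
With the tool pointing down it reaches from about 400 to 875 mm from the base axis. Payload 4.4 kg.
Tool frame: the origin (TCP) lies between the finger pads; the fingertips stand ctrl.finger_overhang ahead of it and the grasp point (between the pads) lies 11 mm behind it (ctrl.finger_overhang is the distance from the TCP to the fingertips, in mm); z points along the fingers, y is the direction in which the jaws open and shut (so a half turn about z gives the same grasp; the last joint's range is limited). The gripper opens to 85 mm and grips with 20 to 120 N. Pads are 22 mm wide; open, the fingers measure 114 mm over their backs; the gripper's body (76 mm by 85 mm) begins 54 mm behind the grasp point. The pads swing forward as they close: fully open they stand 13 mm farther back than shut.
Start: joints at [1.124, 0.628, 0.038, 1.517, -0.027, 0.996, -0.02], TCP at [241.609, -603.442, 239.313] pointing down, gripper open.
Joint ranges: [-3.06, 3.06], [-0.37, 2.12], [-1.25, 1.32], [0.18, 2.47], [-1.1, 4.24], [0.23, 1.98], [-2.94, 2.94]. Speed limits (rad/s): [2.57, 2.57, 3.14, 3.14, 3.14, 3.14, 3.14].

## Interface

Orientations are given as [roll, pitch, yaw] about the fixed x, y, z axes, in that order (R = Rz(yaw) Ry(pitch) Rx(roll)).
In Python, from cell import ctrl gives the robot as it stands. The module is installed in compiled form; this text tells all that it offers.
- The arm moves only by the tool step_arm, never from a script. Its argument "deltas" is a list that holds one entry, the list of rows, each a list of 7 numbers: the opening, from 0 (shut) to 1 (fully open), then the shift along the world's x, y, z in mm, then the turn, a rotation vector about the world's x, y, z in rad. In form: [[[grip, tx, ty, tz, rx, ry, rz], ...]]. A call has 1 to 10 rows; each row shifts and turns the commanded pose from where the row before left it; what a row does not reach is not made up. A row lasts 1/12 s, in which the tool goes at most 41.7 mm and 7.16 degrees, less where a joint would pass 70% of its speed; a pose out of reach is approached as far as the arm can. A call is refused whole if a number of a shift passes 41.7 or a number of a turn 0.125, either way. A call with a gripper value outside its range is refused whole. The fingers move at their own pace and stop on an object; the grip force is fixed at half the most. Time passes only in rows, so rows that do not move let the fingers close. It gives the time, the measured TCP pose, the force and the opening at its end, in the units of the state.
- ctrl.read_state(): the state, without advancing time (a new reading comes with each control period).
- ctrl.get_image(name): name is "scene" or "top" or "wrist"; returns (picture, depth): 420x560x3 uint8, red, green, blue; 420x560 float32, mm along the optical axis (not along the pixel's ray), 0 where there is no reading.
- ctrl.camera_info(name): a dict with "intrinsics" (3x3 intrinsics, pixels), "rvec" (rotation vector, rad) and "tvec" (3), from world to camera coordinates, as OpenCV has them. Camera axes: x right, y down, z forward; pixel columns grow to the right and rows downward; lengths in mm; the calibration is good to about 2 mm. A picture is of the moment at which its call begins: read the wrist's pose just before it. camera_info takes no time and is no camera call; for the wrist camera it gives the pose at the moment of the call.
- ctrl.finish_job(): hands the job in, once; it reports no verdict.
The state is a dict: "clock": time; "qpos": joint angles; "qd": joint speeds; "tau": joint torques, N m; "eef_pos": TCP position; "tool_rot": TCP orientation; "force": force on the tool from outside, world axes, zero at the start; "torque": the same for the moment, N m; "width": finger opening in mm.
Only numpy, scipy, OpenCV 4.12 (cv2) and the standard library are available. Lean on these libraries where they do the work, as an engineer would, in place of code of your own. Each camera call takes 0.05 s, during which the arm holds its last target.

## Task

Get ready to refill the solvent dispenser on the modeller's bench: first push its spring pump head all the way down to its stop and let it come back up, then open the thinner bottle in the wooden block by pressing its push-and-turn safety cap down, twisting it anticlockwise and lifting it straight off. Finish while still holding the cap in the gripper, upright and about 5 cm above the open neck; do not let go. Do not knock over or shift the model wagon or the two small paint jars.

Things in the scene. Friction and masses are not known exactly. Their poses are not given: they have to be found in the camera images.
- pump: fixed solvent dispenser: round glass jar 70 mm across with steel collar (50 mm across, top at 96 mm), screwed to the bench on a dark 85 mm square plate; origin at the centre of the plate's underside, on the bench, z up. Its round steel pump head is on the vertical axis through the origin
- pump_top (a point): centre of the flat top of the pump head, a steel disc 46 mm across and 14 mm thick; 128 mm above the bench when up; moves with the head
- pump_head (a joint): travel of the pump head in m: 0 up, 0.014 pressed down to its stop. A spring pushes it up: about 2 N to start, 7 N at the stop; it comes back by itself
- bottle: fixed thinner bottle: white plastic, 72 mm across, standing in a 95 mm square, 50 mm high wooden block; neither can turn or lift. Origin at the centre of the block's underside, on the bench, z up. The bottle's shoulder begins 98 mm up and ends at 119 mm; the neck (38 mm across) is on the vertical axis through the origin, its rim 141 mm up
- cap: loose black ribbed round safety cap on the bottle's neck, 46 mm across, 34 mm tall, 35 g; upper 18 mm solid, lower 16 mm a skirt loosely round the neck (1.5 mm play). Origin at the centre of the skirt's lower edge, z up. Closed: origin 132 mm and top 166 mm above the bench, x axis parallel to the bottle's. Locked until pushed down 4 mm or more against its spring (see cap_top)
- cap_top (a point): centre of the cap's flat top, 34 mm above the cap's origin, moving with it. How it opens: locked, the cap turns only about 4 degrees and does not lift; kept down 4 to 7 mm it turns anticlockwise seen from above, to a stop at about 80 degrees; between 50 and 80 degrees (aim for 65) it can rise straight off
- cap_spring (a joint): how far the spring under the cap is pressed down, in m: 0 at rest, 0.007 at the hard stop. About 4 N to start, 8.5 N at the stop; 0.004 or more frees the cap to turn
- model: the white scale model of a railway wagon, 130 x 50 x 55 mm, loose; origin at the centre of its underside
- jar_a: small round paint jar with black lid, 32 mm across, 45 mm tall, loose, beyond the bottle's block; origin at its underside
- jar_b: small round paint jar with white lid, 36 mm across, 55 mm tall, loose, beyond the pump dispenser; origin at its underside
Not all that is in view belongs to the job. What is shaped like the cap but turquoise is not meant. Leave any pink look-alike of the pump alone.

How it is judged:
By the outcome, as a careful person would: the job done as asked, in the order asked, and still so for the second after the job is handed in, while the arm keeps its last pose, push and grip.
It also fails if it takes over 48 s, if anything falls off the work surface, if the arm or the gripper's body presses on something with over 40 N, if the wrist force passes 120 N, or if a joint passes its speed limit or range.

## Working session

There is one attempt and no reset: what is moved stays moved. The work goes in short steps, Python scripts to look and compute and a tool call to move; the robot and the scene stay as the last step left them, time stands still between calls to the robot, and variables do not carry over. Pictures are saved under pics/ and viewed, and the job is handed in when it is done.

Besides the shell and the picture viewer there is one more tool, called after "Emit:" as name(argument=value, ...), one argument or row to a line, values as JSON. step_arm: Moves the arm, as the interface text tells. Its arguments: {"type":"object","properties":{"deltas":{"type":"array"}},"required":["deltas"]}

```bash
mkdir -p pics; ls; python3 - <<'E'
from cell import ctrl
import cv2,numpy as np
print(ctrl.read_state(), ctrl.finger_overhang)
for n in ("scene","top"):
    p,d=ctrl.get_image(n); cv2.imwrite(f"pics/{n}0.png",p[:,:,::-1]); np.savez(f"{n}0.npz",p=p,d=d)
    i=ctrl.camera_info(n); print(n,i)
E
```

```text
pics
{'clock': 0.0, 'qpos': array([ 1.12419151,  0.62932042,  0.03843732,  1.51836763, -0.02699414,
        0.99634241, -0.02000431]), 'qd': array([ 0.00019126, -0.00195727,  0.00188819, -0.00116567,  0.00014056,
        0.00082572, -0.00079159]), 'tau': array([ 1.00413989e-03, -5.63405478e+01,  1.22708078e+00, -1.93445152e+01,
        1.11092094e-02,  1.04404741e-02, -3.11585040e-05]), 'eef_pos': array([ 241.38051696, -602.84867688,  238.40579617]), 'tool_rot': array([-3.13967289e+00,  2.65284847e-05,  3.80807479e-01]), 'force': array([-0.19515764, -0.71619398, -0.86277691]), 'torque': array([-0.02171493, -0.03955076,  0.00930099]), 'width': 85.43726070594045} 8.0
scene {'intrinsics': array([[424.009832  ,   0.        , 274.93183482],
       [  0.        , 424.009832  , 206.91425061],
       [  0.        ,   0.        ,   1.        ]]), 'rvec': array([ 2.09328355,  0.73313194, -0.36633659]), 'tvec': array([-454.18100132,  -99.2116625 , 1279.39722687])}
top {'intrinsics': array([[473.77726385,   0.        , 282.34408102],
       [  0.        , 473.77726385, 214.80275331],
       [  0.        ,   0.        ,   1.        ]]), 'rvec': array([ 2.12117722, -2.14013392,  0.17861064]), 'tvec': array([  24.19797703,  571.58846335, 1081.23625735])}
```

View pics/scene0.png

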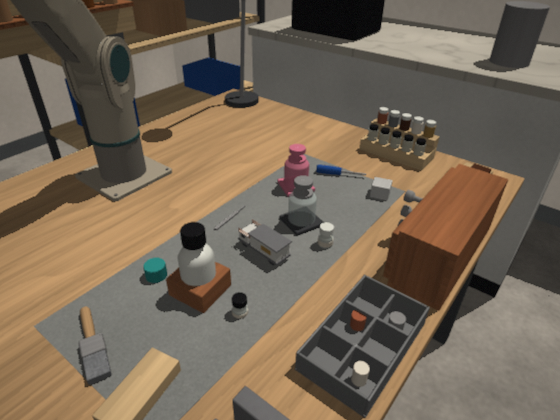

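View pics/top0.png

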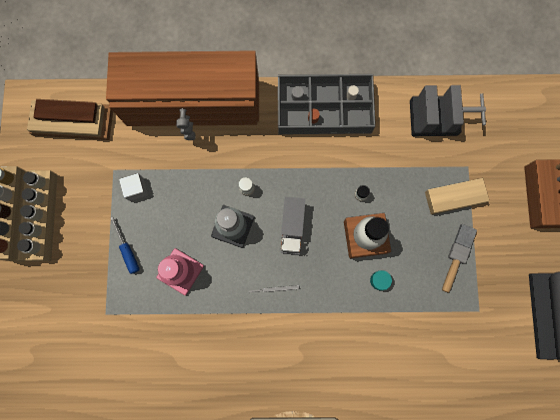

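The candidates, by pixel:
- **Pump head:** grey steel at top (230,220) / scene (304,185). The pink look-alike is at top (175,268) / scene (297,155).
- **Cap:** black at top (377,229) / scene (193,237). The turquoise look-alike is at top (382,281) / scene (155,270), and jar_a's black lid is at top (363,192).

I choose the grey pump and the black cap on the bottle in the wooden block. Next I check both in a close crop and measure them.

```bash
cat > h.py <<'E'
import numpy as np,cv2
def cam(i):
    R,_=cv2.Rodrigues(np.array(i["rvec"],float)); t=np.array(i["tvec"],float); return np.array(i["intrinsics"]),R,t
def ray(i,uv):
    K,R,t=cam(i); d=R.T@np.linalg.solve(K,[uv[0],uv[1],1.]); return -R.T@t,d/np.linalg.norm(d)
def plane(i,uv,z):
    c,d=ray(i,uv); return c+d*(z-c[2])/d[2]
def tri(rs):
    A=np.zeros((3,3));b=np.zeros(3)
    for c,d in rs:
        M=np.eye(3)-np.outer(d,d);A+=M;b+=M@c
    p=np.linalg.solve(A,b); return p,[np.linalg.norm((np.eye(3)-np.outer(d,d))@(p-c)) for c,d in rs]
def proj(i,p):
    K,R,t=cam(i); q=K@(R@np.array(p)+t); return q[:2]/q[2]
def cloud(i,d):
    K,R,t=cam(i); v,u=np.mgrid[:d.shape[0],:d.shape[1]]
    P=np.stack([(u-K[0,2])/K[0,0]*d,(v-K[1,2])/K[1,1]*d,d],-1)
    return (P-t)@R
E
python3 - <<'E'
from cell import ctrl
from h import *
c={}
for n in("scene","top"):
    z=np.load(n+"0.npz");c[n]=(z["p"],cloud(ctrl.camera_info(n),z["d"]),z["d"])
    print(n,(z["d"]==0).mean())
p=c["top"][0];q=c["scene"][0]
a=cv2.resize(p[180:310,150:420],None,fx=2.9,fy=2.9,interpolation=cv2.INTER_CUBIC)
cv2.imwrite("pics/c1.png",a[:,:,::-1])
a=cv2.resize(q[140:310,130:350],None,fx=3.4,fy=3.4,interpolation=cv2.INTER_CUBIC)
cv2.imwrite("pics/c2.png",a[:,:,::-1])
for nm,px in dict(pump=(230,218),pink=(173,266),cap=(377,229),jara=(363,190),jarb=(245,184),model=(295,217),tq=(382,280),driver=(128,260)).items():
    print(nm,c["top"][1][px[1],px[0]].round(1))
P=c["top"][1]
for nm,(u0,u1,v0,v1),zr in (("cap",(345,400,205,260),(155,180)),("pump",(205,255,200,245),(120,136)),("pink",(150,205,245,295),(110,150)),("model",(275,315,190,260),(40,80)),("jara",(350,380,180,205),(38,60)),("jarb",(232,262,172,200),(45,70))):
    s=P[v0:v1,u0:u1].reshape(-1,3); s=s[(s[:,2]>zr[0])&(s[:,2]<zr[1])]
    m,M=s.min(0),s.max(0); print(nm,len(s),((m+M)/2).round(1),(M-m).round(1),np.median(s[:,2]).round(1))
for nm,uv in dict(pump=(304,182),cap=(193,232)).items(): print(nm,c["scene"][1][uv[1],uv[0]].round(1))
E
```

```text
scene 0.0040391156462585035
top 0.004000850340136054
pump [552.6 135.2 124.9]
pink [447.1 257.7 129.2]
cap [ 519.6 -182.4  163.2]
jara [ 632.3 -176.8   41. ]
jarb [646.3 108.   56.1]
model [564.7 -10.8  57.6]
tq [ 416.2 -215.2   31.3]
driver [469.3 390.7  24.9]
cap 385 [ 523.  -183.4  162.6] [45.3 46.5 14.5] 164.9
pump 328 [553.  141.9 126.9] [44.9 44.3 12. ] 126.6
pink 366 [443.2 268.7 123. ] [43.7 45.2 19.6] 126.9
model 867 [552.   -6.2  50.3] [129.7  58.4  20.4] 53.4
jara 124 [ 630.  -176.6   43.3] [28.8 28.9 10.5] 43.4
jarb 156 [649.1 107.2  51.9] [32.8 31.7 13.3] 53.6
pump [559.8 134.9 128.5]
cap [ 532.8 -190.   166.9]
```

View pics/c1.png

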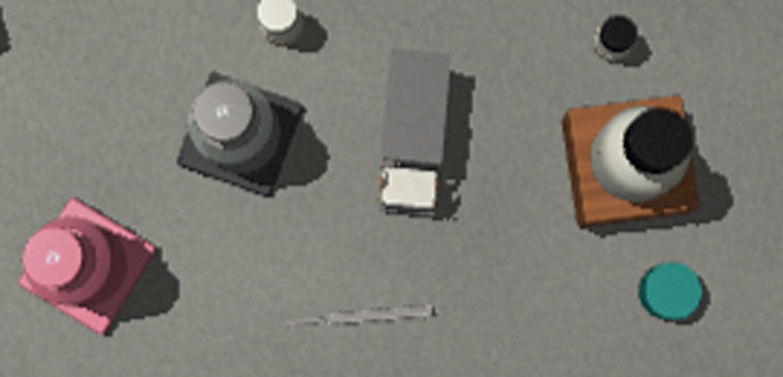

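View pics/c2.png

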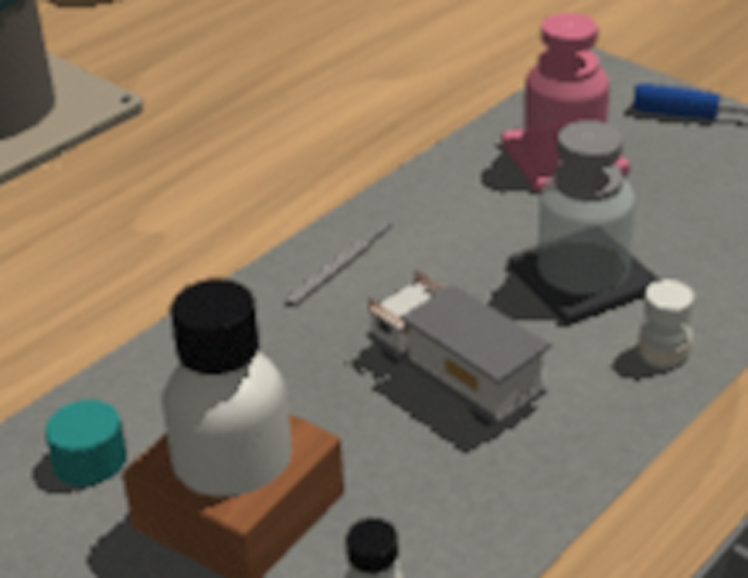

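The crops confirm the choice: grey steel pump on a dark plate, and black ribbed cap on the white bottle in the wooden block. Now I refine the centres by triangulating the top faces from both views.

```bash
python3 - <<'E'
from cell import ctrl
from h import *
box={"cap":{"top":(345,400,205,260),"scene":(170,215,215,265)},"pump":{"top":(205,255,200,245),"scene":(285,322,170,205)}}
zt={"cap":(158,175),"pump":(120,136)}
for nm in box:
    rs=[]
    for n in("top","scene"):
        z=np.load(n+"0.npz");i=ctrl.camera_info(n);P=cloud(i,z["d"]);u0,u1,v0,v1=box[nm][n]
        sub=P[v0:v1,u0:u1]
        # top face: plane by highest median
        zz=sub[...,2]; zmax=np.percentile(zz[(zz>zt[nm][0])&(zz<zt[nm][1])],75)
        m=((abs(zz-zmax)<3.5)).astype(np.uint8)
        c,_=max(((c,cv2.contourArea(c)) for c in cv2.findContours(m,0,1)[0]),key=lambda a:a[1])
        e=cv2.fitEllipse(c); uv=(e[0][0]+u0,e[0][1]+v0)
        s=sub[m>0]; s=s.reshape(-1,3)
        (cc,r)=cv2.minEnclosingCircle(s[:,:2].astype(np.float32))
        print(nm,n,"z",zmax.round(1),"px",np.round(uv,1),"axes",np.round(e[1],1),"circ",np.round(cc,1),round(r,1),"mean",s.mean(0).round(1),"plane",plane(i,uv,166 if nm=="cap" else 128).round(1))
        rs.append(ray(i,uv))
    print(nm,[np.round(x,1) for x in tri(rs)])
# block/plate outlines yaw in top
z=np.load("top0.npz");i=ctrl.camera_info("top");P=cloud(i,z["d"])
for nm,(u0,u1,v0,v1),zr in (("block",(335,400,205,265),(40,56)),("plate",(205,262,200,250),(3,15)),("model",(275,315,190,260),(35,60))):
    s=P[v0:v1,u0:u1].reshape(-1,3);s=s[(s[:,2]>zr[0])&(s[:,2]<zr[1])]
    print(nm,cv2.minAreaRect(s[:,:2].astype(np.float32)))
i=ctrl.camera_info("wrist");print(i)
E
```

```text
cap top z 166.2 px [377.5 227.2] axes [19.9 20.6] circ [ 523.5 -183.3] 23.3 mean [ 523.3 -183.2  165.3] plane [ 523.1 -183.   166. ]
cap scene z 166.8 px [191.6 229.2] axes [14.8 24.3] circ [ 522.3 -183.4] 23.9 mean [ 523.7 -185.2  166.2] plane [ 523.6 -185.2  166. ]
cap [array([ 522.9, -183.7,  164.8]), array([0.7, 0.7])]
pump top z 127.9 px [226.5 217.8] axes [18.7 19. ] circ [553.2 142.4] 22.6 mean [552.7 142.5 127.1] plane [552.5 142.6 128. ]
pump scene z 128.5 px [302.6 180. ] axes [10.2 18.2] circ [551.1 142. ] 24.0 mean [551.6 140.9 128. ] plane [551.7 140.7 128. ]
pump [array([551.8, 142. , 127.6]), array([0.9, 0.9])]
block ((524.1123657226562, -183.92501831054688), (95.6563491821289, 95.97450256347656), 6.551591396331787)
plate ((556.822265625, 142.3753662109375), (140.44863891601562, 122.93189239501953), 89.39764404296875)
model ((551.4202270507812, -4.569437026977539), (49.822532653808594, 127.38456726074219), 84.20699310302734)
{'intrinsics': array([[331.70463034,   0.        , 279.59676032],
       [  0.        , 331.70463034, 211.25711618],
       [  0.        ,   0.        ,   1.        ]]), 'rvec': array([-2.41037848,  1.63211195,  0.22353148]), 'tvec': array([-648.10988111,  -33.52235681,  378.50309807])}
```

Both views agree. The pump top is at about (552,142,128) and the cap top at about (523,-184,166). I head for the pump with the gripper shut.

Emit:
step_arm(
  deltas=[
    [[0,10.4,24.9,0,0,0,0],[0,10.4,24.9,0,0,0,0],[0,10.4,24.9,0,0,0,0],[0,10.4,24.9,0,0,0,0],[0,10.4,24.9,0,0,0,0],[0,10.4,24.9,0,0,0,0],[0,10.4,24.9,0,0,0,0],[0,10.4,24.9,0,0,0,0],[0,10.4,24.9,0,0,0,0],[0,10.4,24.9,0,0,0,0]],
  ],
)

```text
clock: 0.93
eef_pos: [345.7, -353.0, 239.1]
tool_rot: [-3.141, 0.0, 0.381]
force: [-0.3, 1.2, 0.2]
width: 0.2
```

Emit:
step_arm(
  deltas=[
    [[0,10.4,24.9,0,0,0,0],[0,10.4,24.9,0,0,0,0],[0,10.4,24.9,0,0,0,0],[0,10.4,24.9,0,0,0,0],[0,10.4,24.9,0,0,0,0],[0,10.4,24.9,0,0,0,0],[0,10.4,24.9,0,0,0,0],[0,10.4,24.9,0,0,0,0],[0,10.4,24.9,0,0,0,0],[0,10.4,24.9,0,0,0,0]],
  ],
)

```text
clock: 1.77
eef_pos: [449.7, -104.1, 239.2]
tool_rot: [-3.141, 0.0, 0.381]
force: [0.6, 0.3, 0.0]
width: -0.1
```

Emit:
step_arm(
  deltas=[
    [[0,10.4,24.9,0,0,0,0],[0,10.4,24.9,0,0,0,0],[0,10.4,24.9,0,0,0,0],[0,10.4,24.9,0,0,0,0],[0,10.4,24.9,0,0,0,0],[0,10.4,24.9,0,0,0,0],[0,0,0,0,0,0,0],[0,0,0,0,0,0,0]],
  ],
)

```text
clock: 2.43
eef_pos: [512.0, 45.6, 238.9]
tool_rot: [-3.141, 0.001, 0.384]
force: [-0.1, -0.2, -0.2]
width: 0.4
```

```bash
python3 - <<'E'
from cell import ctrl
from h import *
s=ctrl.read_state();print(s["clock"],s["eef_pos"].round(1),s["tool_rot"].round(3),s["qpos"].round(2),s["force"].round(1))
i=ctrl.camera_info("wrist")
p,d=ctrl.get_image("wrist");cv2.imwrite("pics/w1.png",p[:,:,::-1]);np.savez("w1.npz",p=p,d=d)
print(proj(i,(552,142,128)))
P=cloud(i,d);m=(abs(P[...,2]-128)<4)&(np.hypot(P[...,0]-552,P[...,1]-142)<40)
q=P[m];print(len(q),cv2.minEnclosingCircle(q[:,:2].astype(np.float32)),q.mean(0))
E
```

```text
2.4333 [512.   45.6 238.9] [-3.141e+00  1.000e-03  3.840e-01] [-0.11  0.44 -0.04  1.89  0.02  0.82 -1.36] [-0.1 -0.2 -0.2]
[175.89934534 112.02917833]
3348 ((551.6919555664062, 145.34030151367188), 22.956680297851562) [552.29401632 144.98917533 127.49903165]
```

View pics/w1.png

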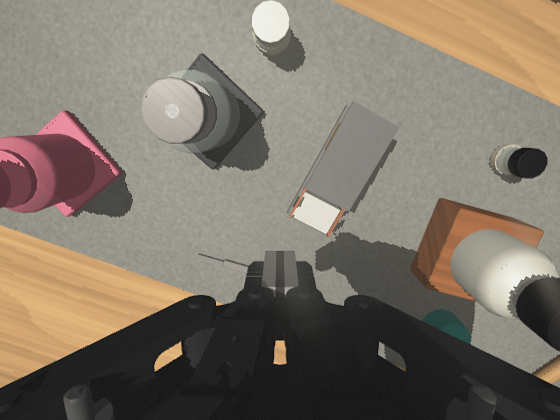

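The wrist view shows the grey pump head at (173,110), the pink look-alike left at (20,180) and the wagon at (345,160). The wrist fit (552,145) agrees within 3 mm. I go above the head, then down.

Emit:
step_arm(
  deltas=[
    [[0,10,24.5,0,0,0,0],[0,10,24.5,0,0,0,0],[0,10,24.5,0,0,0,0],[0,10,24.5,0,0,0,0],[0,0,0,-25,0,0,0],[0,0,0,-25,0,0,0],[0,0,0,-25,0,0,0],[0,0,0,-15,0,0,0],[0,0,0,-5,0,0,0],[0,0,0,0,0,0,0]],
  ],
)

```text
clock: 3.32
eef_pos: [551.0, 140.1, 143.1]
tool_rot: [3.141, 0.003, 0.379]
force: [-0.2, -0.3, 0.0]
width: 0.2
```

Emit:
step_arm(
  deltas=[
    [[0,0,0,-5,0,0,0],[0,0,0,-4,0,0,0],[0,0,0,-4,0,0,0],[0,0,0,-3,0,0,0],[0,0,0,0,0,0,0]],
  ],
)

```text
clock: 3.73
eef_pos: [553.0, 141.7, 128.7]
tool_rot: [3.141, -0.002, 0.38]
force: [1.1, -1.5, 3.9]
width: -0.2
```

Emit:
step_arm(
  deltas=[
    [[0,0,0,-3,0,0,0],[0,0,0,-3,0,0,0],[0,0,0,-2,0,0,0],[0,0,0,0,0,0,0],[0,0,0,0,0,0,0]],
  ],
)

```text
clock: 4.15
eef_pos: [553.0, 141.6, 122.0]
tool_rot: [3.141, -0.002, 0.38]
force: [-1.4, -2.0, 11.2]
width: -0.3
```

Emit:
step_arm(
  deltas=[
    [[0,0,0,-2,0,0,0],[0,0,0,0,0,0,0],[0,0,0,0,0,0,0]],
  ],
)

```text
clock: 4.4
eef_pos: [553.1, 141.7, 121.8]
tool_rot: [3.141, -0.003, 0.38]
force: [-5.0, -2.5, 25.3]
width: 0.1
```

The force jumped from 11 to 25 N with no further travel, so the head is on its stop. I lift away, with the first part slow.

Emit:
step_arm(
  deltas=[
    [[0,0,0,5,0,0,0],[0,0,0,6,0,0,0],[0,0,0,8,0,0,0],[0,0,0,12,0,0,0],[0,0,0,25,0,0,0],[0,0,0,30,0,0,0],[0,0,0,30,0,0,0],[0.5,-5,-30,10,0,0,0],[1,-5,-30,0,0,0,0],[1,-5,-30,0,0,0,0]],
  ],
)

```text
clock: 5.23
eef_pos: [536.7, 52.0, 245.4]
tool_rot: [-3.141, -0.001, 0.383]
force: [0.4, -0.2, -1.1]
width: 36.0
```

```bash
python3 - <<'E'
from cell import ctrl
from h import *
s=ctrl.read_state();print(s["clock"],s["eef_pos"].round(1),s["force"].round(1))
i=ctrl.camera_info("top")
p,d=ctrl.get_image("top")
P=cloud(i,d);m=(P[...,2]>105)&(P[...,2]<140)&(np.hypot(P[...,0]-552,P[...,1]-142)<35)
q=P[m];print(len(q),np.percentile(q[:,2],[50,75,90]))
i=ctrl.camera_info("scene")
p,d=ctrl.get_image("scene");cv2.imwrite("pics/s1.png",p[:,:,::-1])
P=cloud(i,d);m=(P[...,2]>105)&(P[...,2]<140)&(np.hypot(P[...,0]-552,P[...,1]-142)<35)
q=P[m];print(len(q),np.percentile(q[:,2],[50,75,90]))
E
```

```text
5.2333 [536.7  52.  245.4] [ 0.4 -0.2 -1.1]
132 [126.56723507 127.7947039  128.89789269]
228 [127.55249602 128.60854011 129.16710165]
```

View pics/s1.png

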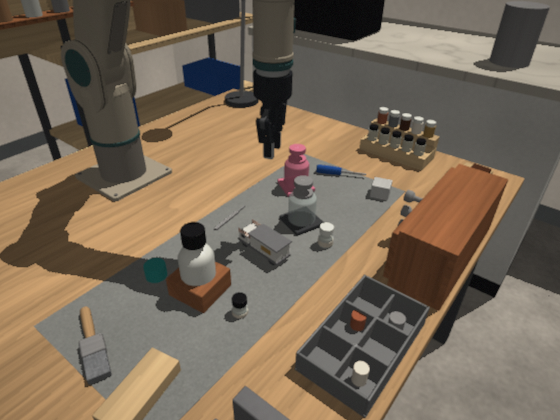

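The pump head is back up at 128 mm (scene pixel (304,185)) and everything else is undisturbed. I move on towards the cap and take a wrist look on the way.

Emit:
step_arm(
  deltas=[
    [[1,-4,-25,0,0,0,0],[1,-4,-25,0,0,0,0],[1,-4,-25,0,0,0,0],[1,-4,-25,0,0,0,0],[1,-4,-25,0,0,0,0],[1,-4,-25,0,0,0,0],[1,0,0,0,0,0,0],[1,0,0,0,0,0,0]],
  ],
)

```text
clock: 6.0
eef_pos: [512.5, -98.8, 244.1]
tool_rot: [-3.141, 0.001, 0.378]
force: [0.1, 0.6, -0.2]
width: 85.0
```

```bash
python3 - <<'E'
from cell import ctrl
from h import *
s=ctrl.read_state();print(s["clock"],s["eef_pos"].round(1),s["width"])
i=ctrl.camera_info("wrist")
p,d=ctrl.get_image("wrist");cv2.imwrite("pics/w2.png",p[:,:,::-1])
print(proj(i,(523,-184,166)))
P=cloud(i,d);m=(abs(P[...,2]-166)<4)&(np.hypot(P[...,0]-523,P[...,1]+184)<32)
q=P[m];print(len(q),cv2.minEnclosingCircle(q[:,:2].astype(np.float32)),q.mean(0))
E
```

```text
6.0 [512.5 -98.8 244.1] 84.99092844326975
[401.70214107 254.62941107]
2761 ((522.9113159179688, -181.17262268066406), 23.927656173706055) [ 526.23687521 -178.96439011  165.48063552]
```

View pics/w2.png

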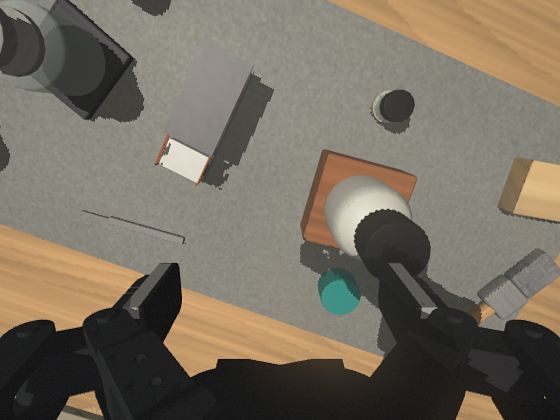

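The wrist view shows the black cap at (393,243), partly hidden by a finger, and the turquoise look-alike at (340,292). Its fit of (523,-181) agrees within 2-3 mm. I use (523,-183) and move above the cap.

Emit:
step_arm(
  deltas=[
    [[1,3.5,-28,0,0,0,0],[1,3.5,-28,0,0,0,0],[1,3.5,-28,0,0,0,0],[1,0,0,0,0,0,0],[1,0,0,-20,0,0,0],[1,0,0,-20,0,0,0],[1,0,0,0,0,0,0],[1,0,0,0,0,0,0]],
  ],
)

```text
clock: 6.72
eef_pos: [523.3, -180.0, 203.6]
tool_rot: [-3.139, 0.002, 0.383]
force: [0.9, 0.0, 0.9]
width: 85.4
```

```bash
python3 - <<'E'
from cell import ctrl
from h import *
s=ctrl.read_state();print(s["clock"],s["eef_pos"].round(1),s["width"],s["qpos"].round(2))
p,d=ctrl.get_image("wrist");cv2.imwrite("pics/w3.png",p[:,:,::-1])
p,d=ctrl.get_image("scene");cv2.imwrite("pics/s3.png",cv2.resize(p[100:330,80:340],None,fx=2.5,fy=2.5)[:,:,::-1])
E
```

```text
6.7167 [ 523.3 -180.   203.6] 85.42756926961296 [ 0.3   0.53 -0.02  1.83  0.02  0.78 -0.92]
```

View pics/w3.png

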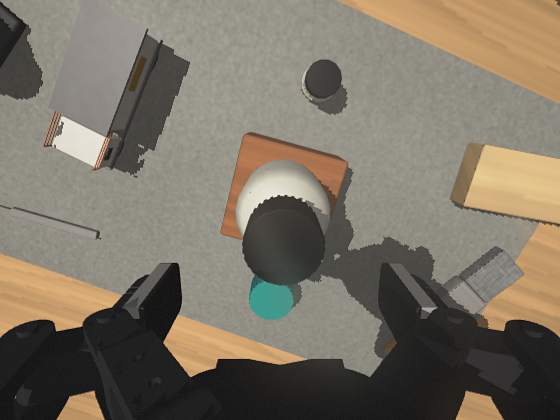

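View pics/s3.png

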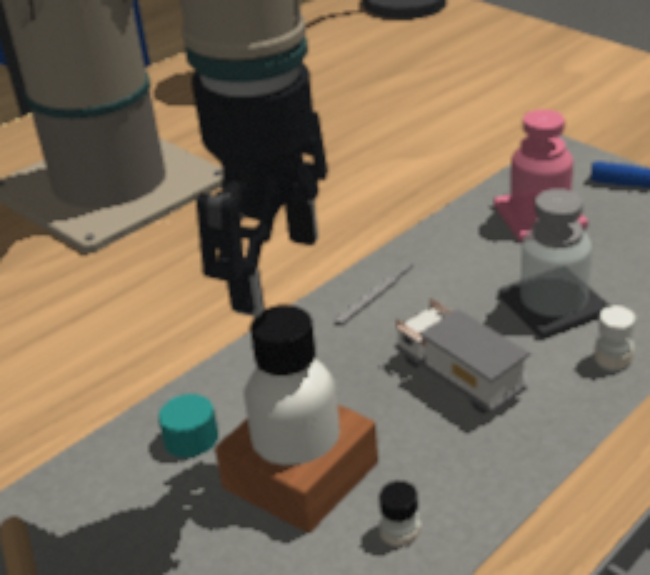

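```bash
python3 - <<'E'
from cell import ctrl
from h import *
i=ctrl.camera_info("scene")
f=lambda p:((proj(i,p)-[80,100])*2.5).round(0)
from scipy.spatial.transform import Rotation as Ro
s=ctrl.read_state();R=Ro.from_euler("xyz",s["tool_rot"]).as_matrix();t=s["eef_pos"]
for y in(-43,43):print("tip",f(t+R@[0,y,8]),f(t+R@[0,y,-5]),f(t+R@[0,y,-11]))
print("cap",f((523,-183,166)))
i=ctrl.camera_info("wrist");p,d=ctrl.get_image("wrist")
print("tcp wrist",proj(i,t),proj(i,t+R@[0,0,8]), "cap",proj(i,(523,-183,166)))
P=cloud(i,d);m=(abs(P[...,2]-166)<4)&(np.hypot(P[...,0]-523,P[...,1]+184)<32)
q=P[m];print(len(q),cv2.minEnclosingCircle(q[:,:2].astype(np.float32)),q.mean(0))
E
```

```text
tip [304. 256.] [302. 242.] [301. 236.]
tip [253. 323.] [251. 308.] [250. 301.]
cap [281. 321.]
tcp wrist [281.60007253 278.49380275] [281.50032626 270.59824805] cap [283.48321191 249.60133823]
4945 ((522.629638671875, -181.35670471191406), 23.60797691345215) [ 523.72102111 -180.73205551  165.52254942]
```

All three estimates agree within 2 mm. I go down around the cap.

Emit:
step_arm(
  deltas=[
    [[1,-0.5,-2,-15,0,0,0],[1,0,0,-15,0,0,0],[1,0,0,-15,0,0,0],[1,0,0,-13,0,0,0],[1,0,0,0,0,0,0],[1,0,0,0,0,0,0]],
  ],
)

```text
clock: 7.37
eef_pos: [523.4, -183.9, 146.9]
tool_rot: [3.141, -0.0, 0.381]
force: [-0.5, -0.2, 1.2]
width: 85.4
```

Emit:
step_arm(
  deltas=[
    [[0,0,0,0,0,0,0],[0,0,0,0,0,0,0],[0,0,0,0,0,0,0],[0,0,0,0,0,0,0],[0,0,0,0,0,0,0],[0,0,0,0,0,0,0],[0,0,0,0,0,0,0],[0,0,0,0,0,0,0]],
  ],
)

```text
clock: 8.03
eef_pos: [523.4, -183.6, 147.0]
tool_rot: [3.142, -0.001, 0.381]
force: [-0.5, 1.7, 4.6]
width: 44.4
```

```bash
python3 - <<'E'
from cell import ctrl
from h import *
s=ctrl.read_state();print(s["clock"],s["eef_pos"].round(1),s["width"],s["force"].round(1),s["torque"].round(2))
p,d=ctrl.get_image("wrist");cv2.imwrite("pics/w4.png",p[:,:,::-1])
p,d=ctrl.get_image("scene");cv2.imwrite("pics/s4.png",cv2.resize(p[160:320,110:290],None,fx=3.5,fy=3.5)[:,:,::-1])
E
```

```text
8.0333 [ 523.4 -183.6  147. ] 44.37759217504709 [-0.5  1.7  4.6] [ 0.45  0.17 -0.01]
```

View pics/w4.png

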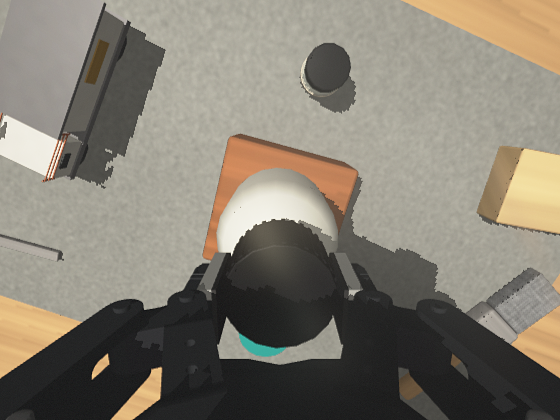

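View pics/s4.png

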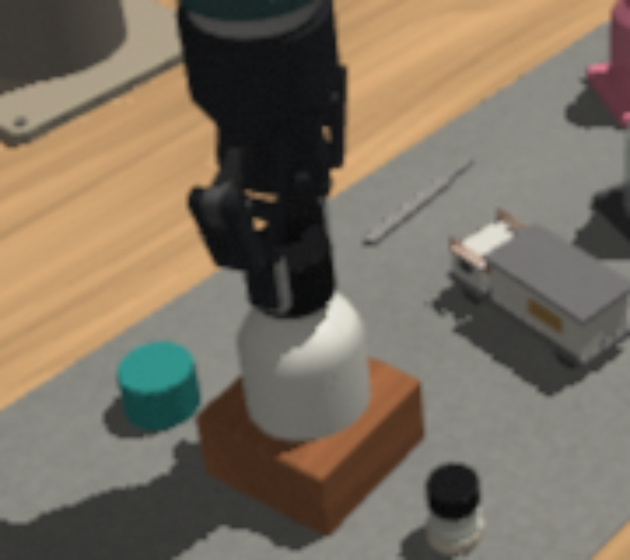

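The cap is held between the pads (wrist pixel (280,290), width 44 mm). I press down.

Emit:
step_arm(
  deltas=[
    [[0,0,0,-2,0,0,0],[0,0,0,-2,0,0,0],[0,0,0,-1.5,0,0,0],[0,0,0,0,0,0,0],[0,0,0,0,0,0,0]],
  ],
)

```text
clock: 8.55
eef_pos: [523.4, -183.7, 141.6]
tool_rot: [3.141, -0.001, 0.381]
force: [-0.7, 1.2, 6.8]
width: 44.2
```

Emit:
step_arm(
  deltas=[
    [[0,0,0,-0.7,0,0,0],[0,0,0,0,0,0,0],[0,0,0,0,0,0,0.05],[0,0,0,0,0,0,0.1],[0,0,0,0,0,0,0.1],[0,0,0,0,0,0,0],[0,0,0,0,0,0,0]],
  ],
)

```text
clock: 9.13
eef_pos: [523.8, -183.3, 141.2]
tool_rot: [3.141, -0.002, 0.632]
force: [-1.7, 2.5, 7.4]
width: 44.1
```

```bash
python3 - <<'E'
from cell import ctrl
s=ctrl.read_state();print(s["clock"],s["eef_pos"].round(1),s["tool_rot"].round(3),s["width"],s["force"].round(1),s["torque"].round(2))
E
```

```text
9.1333 [ 523.8 -183.3  141.2] [ 3.141e+00 -2.000e-03  6.320e-01] 44.08486566351138 [-1.7  2.5  7.4] [0.56 0.18 0.06]
```

The torque about z is only 0.06 N m, so the cap is turning freely. I continue to about 65°.

Emit:
step_arm(
  deltas=[
    [[0,0,0,0,0,0,0.1],[0,0,0,0,0,0,0.1],[0,0,0,0,0,0,0.1],[0,0,0,0,0,0,0.1],[0,0,0,0,0,0,0.1],[0,0,0,0,0,0,0.1],[0,0,0,0,0,0,0.1],[0,0,0,0,0,0,0.1],[0,0,0,0,0,0,0.08],[0,0,0,0,0,0,0]],
  ],
)

```text
clock: 9.97
eef_pos: [523.7, -182.9, 141.1]
tool_rot: [3.14, -0.001, 1.515]
force: [-0.8, 4.3, 7.2]
width: 44.1
```

```bash
python3 - <<'E'
from cell import ctrl
s=ctrl.read_state();print(s["clock"],s["eef_pos"].round(1),s["tool_rot"].round(3),s["width"],s["force"].round(1),s["torque"].round(2),s["qpos"].round(2))
E
```

```text
9.9667 [ 523.7 -182.9  141.1] [ 3.140e+00 -1.000e-03  1.515e+00] 44.11747920043588 [-0.8  4.3  7.2] [0.67 0.32 0.1 ] [ 0.51  0.64 -0.35  1.87  0.33  0.68 -0.08]
```

Emit:
step_arm(
  deltas=[
    [[0,0,0.8,0,0,0,0],[0,0,0,2,0,0,0],[0,0,0,2,0,0,0],[0,0,0,2,0,0,0],[0,0,0,2,0,0,0],[0,0,0,2,0,0,0],[0,0,0,0,0,0,0]],
  ],
)

```text
clock: 10.55
eef_pos: [522.7, -183.5, 150.1]
tool_rot: [-3.141, 0.0, 1.51]
force: [-0.7, -0.1, 0.1]
width: 44.3
```

```bash
python3 - <<'E'
from cell import ctrl
s=ctrl.read_state();print(s["clock"],s["eef_pos"].round(1),s["tool_rot"].round(3),s["width"],s["force"].round(1),s["torque"].round(2))
E
```

```text
10.55 [ 522.7 -183.5  150.1] [-3.141  0.     1.51 ] 44.267770850911155 [-0.7 -0.1  0.1] [0.21 0.05 0.03]
```

There is no resistance and the force is near zero, so the cap has come free. I lift straight up.

Emit:
step_arm(
  deltas=[
    [[0,0,0,4,0,0,0],[0,0,0,6,0,0,0],[0,0,0,8,0,0,0],[0,0,0,10,0,0,0],[0,0,0,10,0,0,0],[0,0,0,10,0,0,0],[0,0,0,8,0,0,0],[0,0,0,0,0,0,0],[0,0,0,0,0,0,0],[0,0,0,0,0,0,0]],
  ],
)

```text
clock: 11.38
eef_pos: [522.7, -183.3, 206.0]
tool_rot: [-3.141, -0.0, 1.511]
force: [-0.4, -0.6, -1.1]
width: 44.5
```

```bash
python3 - <<'E'
from cell import ctrl
from h import *
s=ctrl.read_state();print(s["clock"],s["eef_pos"].round(1),s["tool_rot"].round(3),s["width"],s["force"].round(1),s["torque"].round(2))
for n in("scene","top","wrist"):
    i=ctrl.camera_info(n);p,d=ctrl.get_image(n);cv2.imwrite(f"pics/{n}5.png",p[:,:,::-1]);np.savez(n+"5.npz",p=p,d=d)
    P=cloud(i,d)
    if n=="scene":
        cv2.imwrite("pics/s5.png",cv2.resize(p[140:320,100:290],None,fx=3.2,fy=3.2)[:,:,::-1])
        g=p.max(2)
        for nm,c,z0 in(("nearaxis",(523,-183),120),):
            for u in range(182,204,4):
                col=[(v,P[v,u].round(0).tolist(),int(g[v,u])) for v in range(200,262,4)]
                if u==194: print(*col,sep="\n")
    if n=="top":
        for nm,(u0,u1,v0,v1),zr in (("model",(275,315,190,260),(40,80)),("jara",(350,380,180,205),(38,60)),("jarb",(232,262,172,200),(45,70)),("pump",(205,255,200,245),(120,136))):
            q=P[v0:v1,u0:u1].reshape(-1,3); q=q[(q[:,2]>zr[0])&(q[:,2]<zr[1])]
            if len(q): m,M=q.min(0),q.max(0); print(nm,len(q),((m+M)/2).round(1),np.median(q[:,2]).round(1))
E
```

```text
11.3833 [ 522.7 -183.3  206. ] [-3.141 -0.     1.511] 44.46669327461346 [-0.4 -0.6 -1.1] [0.03 0.01 0.  ]
(200, [554.0, -195.0, 252.0], 28)
(204, [556.0, -198.0, 246.0], 24)
(208, [551.0, -195.0, 233.0], 68)
(212, [550.0, -195.0, 225.0], 68)
(216, [549.0, -196.0, 216.0], 70)
(220, [549.0, -197.0, 207.0], 70)
(224, [543.0, -193.0, 193.0], 11)
(228, [358.0, -49.0, 2.0], 135)
(232, [516.0, -175.0, 149.0], 167)
(236, [525.0, -183.0, 149.0], 98)
(240, [531.0, -189.0, 146.0], 122)
(244, [535.0, -193.0, 141.0], 227)
(248, [536.0, -195.0, 133.0], 106)
(252, [535.0, -196.0, 122.0], 105)
(256, [537.0, -198.0, 115.0], 187)
(260, [542.0, -204.0, 111.0], 186)
model 875 [551.8  -6.2  50.4] 53.7
jara 119 [ 630.8 -176.8   44.4] 43.8
jarb 154 [648.5 107.3  52. ] 53.6
pump 329 [553.  142.7 125.7] 126.6
```

View pics/s5.png

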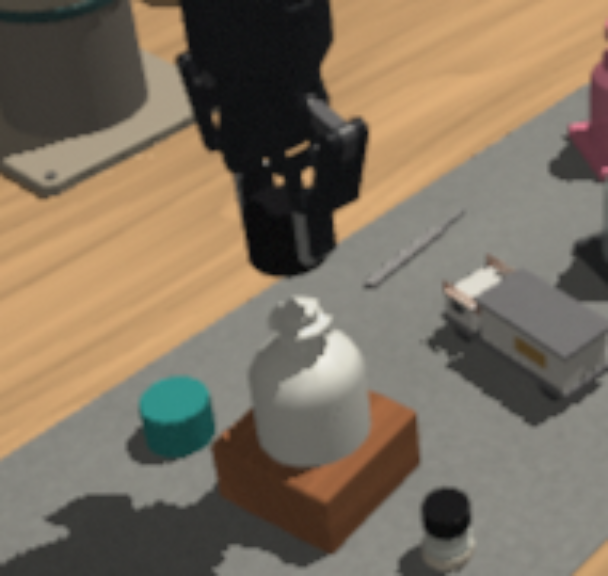

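View pics/wrist5.png

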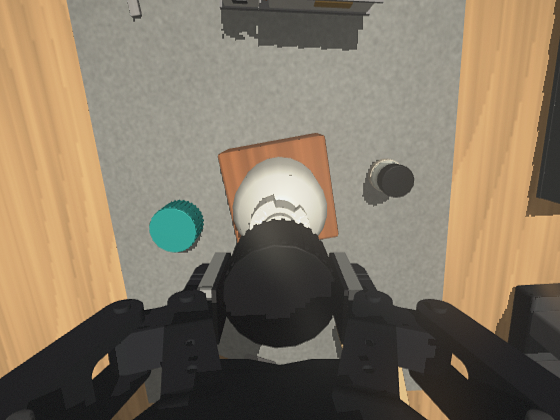

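The scene shows the open neck at crop (300,312) and the cap held upright above it, its lower edge at about z 191 against a rim at 141. The wagon, jars and pump have not moved. I hand the job in.

```bash
python3 - <<'E'
from cell import ctrl
print(ctrl.finish_job()); s=ctrl.read_state(); print(s["clock"],s["width"],s["eef_pos"])
E
```

```text
the job is handed in; nothing more can be done
None
the job is handed in; nothing more can be done
```

I pressed the pump head to its stop and let it come back up, then opened the thinner bottle, and handed the job in with the cap still in the gripper. It finished at about 11.5 s, and `finish_job` reported no verdict.

- **Pump:** at the bottom of the press the force rose from 11 to 25 N with no further travel. The head then came back to about 128 mm in both camera views.
- **Cap:** I gripped it, pressed it down about 6 mm (7 N), turned it 65° anticlockwise with low torque (about 0.1 N m) and lifted it off with no resistance.
- **Final position:** the cap is upright in the grip (44.5 mm opening, tool tilt under 0.001 rad). Its lower edge is about 50 mm above the open neck, at z of about 191 mm against the rim at 141 mm.
- **Surroundings:** the wagon and both jars measured within 1 mm of where they started.
- **Disagreements:** the wrist camera's y position was 2–3 mm off the fixed cameras', within calibration. The grip width reads 44.5 mm on a cap given as 46 mm across.

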